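# Hook the second shelf bracket into the desk stand and press it down until the catch locks

### The arm

A 6-joint arm with a two-finger parallel gripper is mounted at the origin on the work surface. World frame = base frame: x ahead of the robot, y to its left, z up, the work surface at z = 0. Lengths are in m, angles in rad, forces in N, time in s.
With the tool pointing down it reaches from about 0.225 to 0.875 m from the base axis. Payload 3.4 kg.
Tool frame: the origin (TCP) lies at the very end of the fingers, on their centre line; the grasp point (between the pads) lies 19 mm behind it; x points along the fingers, z is the direction in which the jaws open and shut, and the axes are right-handed (so a half turn about x gives the same grasp; the last joint's range is limited). The gripper opens to 85 mm and grips with 20 to 120 N. Pads are 22 mm wide; open, the fingers measure 114 mm over their backs; the gripper's body (76 mm by 85 mm) begins 54 mm behind the grasp point. The pads swing forward as they close: fully open they stand 13 mm farther back than shut.
Start: joints at [0.986, 0.276, 1.505, -0, 1.361, -0.121], TCP at [0.257, 0.514, 0.231] pointing down, gripper open.
Joint ranges: [-2.89, 2.89], [-0.75, 2.08], [0.22, 2.7], [-1.18, 4.32], [0.11, 2.71], [-2.7, 2.7]. Speed limits (rad/s): [2.57, 2.57, 3.14, 3.14, 3.14, 3.14].

### API

Orientations are given as a unit quaternion [w, x, y, z].
In Python, from rig import manip, viewer, finder gives the robot as it stands.
- The arm moves only by the tool move_arm, never from a script. Its argument "rows" is a list of rows, each a list of 3 entries, a list of its own where there are three numbers: the shift along the tool's x, y, z in mm, then the turn about the tool's x in rad, then the finger opening in mm, from 0 to 85.4. A call has 1 to 8 rows; each row is the pose to reach, as a shift and turn from the pose measured when the call began, along the tool's axes at that moment; what a row does not reach only later rows make up. A row lasts 1/12 s, in which the tool goes at most 41.7 mm and 7.16 degrees, less where a joint would pass 70% of its speed; a pose out of reach is approached as far as the arm can. A call with a gripper value outside its range is refused whole. The fingers move at their own pace and stop on an object; "force" is the grip in N (left out, the last holds). Time passes only in rows, so rows that repeat a pose let the fingers close. It gives the time, the measured TCP pose, the force and the opening at its end, in the units of the state.
- manip.get_state(): the state, without advancing time (a new reading comes with each control period).
- viewer.get_image(name): name is "side" or "top" or "wrist"; returns the picture (420x560x3 uint8, red, green, blue); there is no depth.
- viewer.get_calibration(name): a dict with "mtx" (3x3 intrinsics, pixels), "R" (3x3) and "t" (3): a world point X has camera coordinates R X + t. Camera axes: x right, y down, z forward; pixel columns grow to the right and rows downward; lengths in m; the calibration is good to about 2 mm. The wrist camera is an equidistant fisheye: a pixel r from the principal point sees the ray r / f radians off the axis. A picture is of the moment at which its call begins: read the wrist's pose just before it. get_calibration takes no time and is no camera call; for the wrist camera it gives the pose at the moment of the call.
- manip.sign_off(): hands the job in, once; it reports no verdict.
Trained networks look in the newest picture that a camera, given by its name, has taken for a name from the list of things; names that differ only in an ending like _2 or _b are one class to them, and where a whole thing is asked for, a point or a joint stands for the part that bears it (a point fixed in the world has none). Each returns a list of dicts, best first, with "score" (0 to 1); they miss things now and then, are a little off and sometimes report something else, mostly with a low value. They report only what shows in the picture. A call takes as long as a camera call. They do not tell look-alikes from the thing itself.
- finder.look_for(target, camera): "centre" ([column, row] in pixels, amid what is visible of it).
- finder.trace(target, camera): "mask" (420x560 bool, what is visible of it) and "centre" ([column, row] in pixels, amid what is visible of it).
The state is a dict: "clock": time; "qpos": joint angles; "qd": joint speeds; "effort": joint torques, N m; "position": TCP position; "ee_rot": TCP orientation; "contact_force": force on the tool from outside, world axes, zero at the start; "moment": the same for the moment, N m; "width": finger opening in m.
Only numpy, scipy, OpenCV 4.12 (cv2) and the standard library are available. Lean on these libraries where they do the work, as an engineer would, in place of code of your own. Each camera call takes 0.05 s, during which the arm holds its last target.

### The job

On the desk stands a two-post slotted stand for a small shelf, with one blue bracket already fitted. Hook the claws of the loose blue bracket into the slots of the empty post, back plate flat against the post and pushing the orange catch in, then press it straight down until it sits fully home, level with its neighbour, and the catch springs out over it. Let go of it and leave the other things on the desk undisturbed.

Things in the scene. Friction and masses are not known exactly. Their poses are not given: they have to be found in the camera images.
- bracket_grip (a point): Grip point of the loose blue bracket: mid-thickness of its upright web (10 mm thick along y, 135 mm long, top edge 20 mm above this point), 50 mm above the underside, 80 mm in front of (-x of) the back plate's rear face. Grip here from above, fingers closing along y. x points from the nose to the claws, y across, z up.
- bracket: The loose bracket, 0.35 kg, stands on its foot plate (44 wide, 4 thick) on the desk. Origin: lower edge of the back plate's rear face, in the middle; axes as bracket_grip. Back plate 44 wide, 112 tall, 5 thick. A nose 140 to 150 mm in front of the rear face rises 8 mm above the web.
- bracket_back (a point): Centre of the rear face of the loose bracket's back plate: 80 mm ahead (+x) of bracket_grip and 6 mm above it; same axes. 56 mm above the underside.
- bracket_claw (a point): Root of the upper of the two steel claws behind the back plate: on the rear face, in the middle, 70 mm above the underside, at the lower face of the claw's shank; the lower claw is 50 mm below. Each claw is 8 mm wide, a shank 10 high reaching 14 mm back (+x), with a hook at its end (6 to 14 mm behind the plate) that drops 12 mm below the shank. Axes as bracket_grip.
- seat (a point): On the front face of the EMPTY post, middle line, 111 mm above the desk: bracket_back lies here when fully home. x points level into the post (the way the claws go in), y across, z up. To hook in, hold the bracket 12 to 22 mm (best 17) above its final height, move it along x till the back plate meets the post, pushing the catch in, then down till it stops.
- upright_empty: The EMPTY white post: fixed, a channel open at the back, 46 wide, 219 tall; the left or the right one of two 160 mm apart, faces in one plane. Origin on the desk under the middle of its front face, axes as seat. Front wall 4 thick with two slots 14 wide, 32 high, lower edges 75 and 125 mm above the desk; the claws' shanks rest on these when home.
- fitted_back (a point): Like bracket_back, but on the bracket already fitted (fixed, same shape) in the other post; it reaches 150 mm out from its post along -x. Axes as seat. Both brackets end at the same height.
- catch (a joint): Orange spring catch in the empty post. 0 = out: stands 8 mm out of the face, 12 wide, 12 high, underside 58 mm above seat. Grows to 0.010 m as pushed in (2.4 N to start, about 5 N in). The raised back plate held flat on the post keeps it in at about 0.008; when the bracket is fully down it springs out 2 mm above the back plate's top edge.
- tape_roll: Loose orange ring-shaped roll, 96 mm across, 24 mm high, lying flat; origin under its centre. A bystander.
- pen_cup: Loose black pen cup, 76 mm across, 95 mm tall with pens up to 155 mm; origin under its centre. A bystander.
- calculator: Loose grey desk calculator, 150 x 100 x 14 mm, lying flat; origin under its centre. A bystander.
Things that resemble listed ones, but are neither listed nor needed, are in the scene too. Leave any brown look-alike of the bracket alone.

How it is judged:
By the outcome, as a careful person would: the job done as asked, in the order asked, and still so for the second after the job is handed in, with the robot touching nothing.
It also fails if it takes over 45 s, if anything falls off the work surface, if the arm or the gripper's body presses on something with over 40 N, if the wrist force passes 120 N, or if a joint passes its speed limit or range.

## Working session

There is one attempt and no reset: what is moved stays moved. The work goes in short steps, Python scripts to look and compute and a tool call to move; the robot and the scene stay as the last step left them, time stands still between calls to the robot, and variables do not carry over. Pictures are saved under pics/ and viewed, and the job is handed in when it is done.

Besides the shell and the picture viewer there is one more tool, called after ">>>" as name([rows], argument=value, ...), one row to a line, values as JSON. move_arm: Moves the arm, as the interface text tells. Its arguments: {"type":"object","properties":{"rows":{"type":"array"},"force":{"type":"number"}},"required":["rows"]}

```bash
mkdir -p pics; ls; python3 - <<'E'
from rig import manip, viewer, finder
import cv2, numpy as np
s=manip.get_state(); print({k:np.round(v,4).tolist() for k,v in s.items()})
for n in ["side","top","wrist"]:
    im=viewer.get_image(n); cv2.imwrite(f"pics/{n}0.png",im[:,:,::-1]); c=viewer.get_calibration(n)
    print(n,np.round(c["mtx"],1).tolist(),np.round(c["R"],3).tolist(),np.round(c["t"],3).tolist())
E
```

```text
pics
{'clock': 0.0, 'qpos': [0.986, 0.2766, 1.5061, -0.0, 1.3607, -0.121], 'qd': [0.0003, -0.0001, -0.0002, 0.0006, 0.0026, 0.0012], 'effort': [-0.001, -41.6784, -24.5804, -0.0003, 0.0114, -0.0], 'position': [0.2569, 0.5138, 0.2304], 'ee_rot': [0.6009, -0.372, 0.6021, 0.3714], 'contact_force': [0.0071, -0.3105, -0.1657], 'moment': [-0.0256, 0.0211, -0.0253], 'width': 0.0853}
side [[416.1, 0.0, 280.3], [0.0, 416.1, 203.6], [0.0, 0.0, 1.0]] [[0.916, -0.401, 0.008], [-0.287, -0.668, -0.687], [0.281, 0.627, -0.727]] [-0.453, 0.215, 0.918]
top [[542.2, 0.0, 270.8], [0.0, 542.2, 209.2], [0.0, 0.0, 1.0]] [[0.007, -1.0, 0.019], [-0.984, -0.01, -0.176], [0.176, -0.017, -0.984]] [-0.031, 0.489, 1.533]
wrist [[325.2, 0.0, 283.9], [0.0, 325.2, 204.9], [0.0, 0.0, 1.0]] [[0.447, 0.895, -0.001], [0.864, -0.432, 0.26], [0.232, -0.117, -0.966]] [-0.575, -0.033, 0.379]
```

View pics/side0.png

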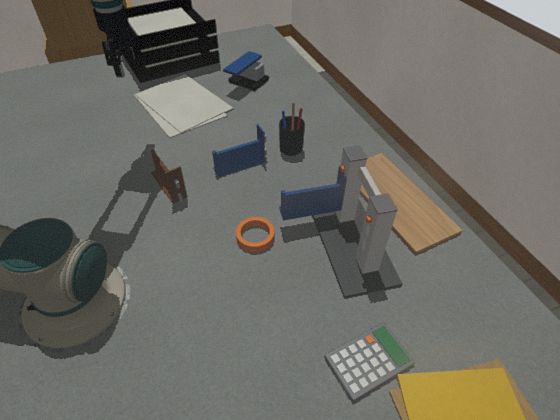

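View pics/top0.png

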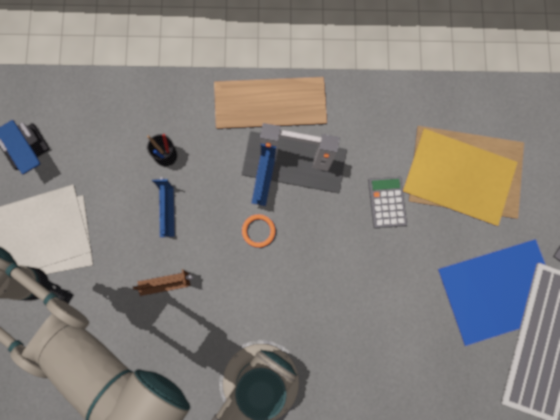

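View pics/wrist0.png

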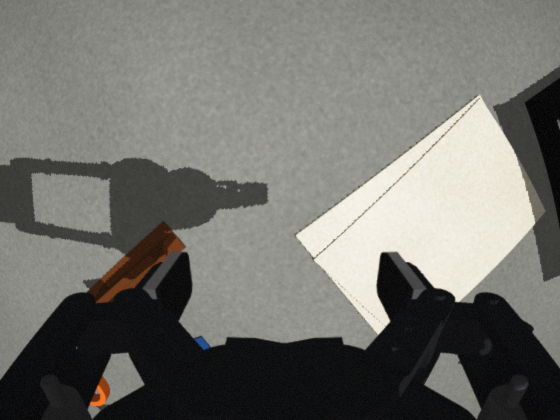

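```bash
cat > h.py <<'E'
from rig import manip, viewer, finder
import cv2, numpy as np
from scipy.spatial.transform import Rotation as Ro
def proj(c,X,fish=False):
    X=np.atleast_2d(X); p=X@np.array(c["R"]).T+np.array(c["t"]); K=np.array(c["mtx"])
    if fish:
        r=np.hypot(p[:,0],p[:,1]); th=np.arctan2(r,p[:,2]); d=p[:,:2]/r[:,None]*th[:,None]
    else: d=p[:,:2]/p[:,2:]
    return d*K[[0,1],[0,1]]+K[:2,2]
def ray(c,uv,z,fish=False):
    K=np.array(c["mtx"]); R=np.array(c["R"]); t=np.array(c["t"]); d=(np.array(uv,float)-K[:2,2])/K[[0,1],[0,1]]
    if fish:
        th=np.hypot(*d); v=np.array([*(d/th*np.sin(th)),np.cos(th)])
    else: v=np.array([*d,1])
    C=-R.T@t; w=R.T@v; return C+w*(z-C[2])/w[2]
def Rt(s): 
    q=s["ee_rot"]; return Ro.from_quat([q[1],q[2],q[3],q[0]]).as_matrix()
E
python3 - <<'E'
from h import *
s=manip.get_state(); print(np.round(Rt(s),3))
ims={n:viewer.get_image(n) for n in ["side","top"]}
H={"bracket":0.04,"bracket_grip":.05,"bracket_back":.056,"bracket_claw":.07,"seat":.111,"fitted_back":.111,"catch":.175,"upright_empty":.1,"tape_roll":.012,"pen_cup":.05,"calculator":.007}
for n in ["top","side"]:
    c=viewer.get_calibration(n)
    for t in H:
        for d in finder.look_for(t,n)[:4]: print(n,t,np.round(d["centre"],1),round(d["score"],2),np.round(ray(c,d["centre"],H[t]),3))
a=cv2.resize(ims["top"][110:260,130:370],None,fx=3.3,fy=3.3,interpolation=cv2.INTER_CUBIC); cv2.imwrite("pics/topc.png",a[:,:,::-1])
a=cv2.resize(ims["side"][110:300,200:410],None,fx=3.1,fy=3.1,interpolation=cv2.INTER_CUBIC); cv2.imwrite("pics/sidec.png",a[:,:,::-1])
E
```

```text
[[-0.001 -0.894  0.447]
 [-0.001  0.447  0.894]
 [-1.     0.    -0.001]]
top bracket [165.1 285.8] 0.73 [0.267 0.271 0.04 ]
top bracket [167.9 206.7] 0.71 [0.494 0.273 0.04 ]
top bracket_grip [164.6 207.9] 0.92 [0.489 0.28  0.05 ]
top bracket_back [166.9 204.5] 0.93 [0.498 0.273 0.056]
top bracket_back [164.3 283. ] 0.82 [0.274 0.271 0.056]
top bracket_claw [161.8 282.7] 0.91 [0.274 0.276 0.07 ]
top bracket_claw [164.9 206.8] 0.66 [0.489 0.276 0.07 ]
top seat [323.9 152.7] 0.7 [ 0.642 -0.175  0.111]
top fitted_back [263.4 159.4] 0.95 [ 0.62  -0.003  0.111]
top upright_empty [327.3 150.8] 0.84 [ 0.651 -0.186  0.1  ]
top tape_roll [248.5 240.1] 0.91 [0.402 0.038 0.012]
top tape_roll [322.7 150.7] 0.48 [ 0.677 -0.183  0.012]
top pen_cup [160.7 150.3] 0.97 [0.661 0.299 0.05 ]
top pen_cup [327.5 152. ] 0.43 [ 0.662 -0.193  0.05 ]
top pen_cup [166.6 210.1] 0.39 [0.483 0.274 0.05 ]
top calculator [389.3 203.3] 0.89 [ 0.518 -0.382  0.007]
top calculator [323.  152.8] 0.52 [ 0.672 -0.185  0.007]
side bracket [240.1 153.8] 0.86 [0.492 0.285 0.04 ]
side bracket [172.3 179.7] 0.79 [0.286 0.255 0
[... 209 characters left out ...]
73 0.251 0.05 ]
side bracket_back [240.9 158.5] 0.86 [0.481 0.247 0.056]
side bracket_back [170.2 180.2] 0.56 [0.279 0.237 0.056]
side bracket_back [372.3 231.2] 0.5 [ 0.678 -0.125  0.056]
side bracket_claw [169.7 177.9] 0.76 [0.279 0.231 0.07 ]
side bracket_claw [238.4 156.1] 0.59 [0.474 0.243 0.07 ]
side seat [372.6 230.6] 0.71 [ 0.646 -0.159  0.111]
side fitted_back [334.2 198.2] 0.76 [ 0.616 -0.038  0.111]
side fitted_back [374.4 228.8] 0.23 [ 0.653 -0.156  0.111]
side upright_empty [374.8 229.5] 0.74 [ 0.659 -0.151  0.1  ]
side tape_roll [254.3 241.8] 0.79 [ 0.42  -0.011  0.012]
side pen_cup [296.  132.8] 0.89 [0.677 0.3   0.05 ]
side calculator [370.2 360.9] 0.71 [ 0.524 -0.376  0.007]
```

View pics/topc.png

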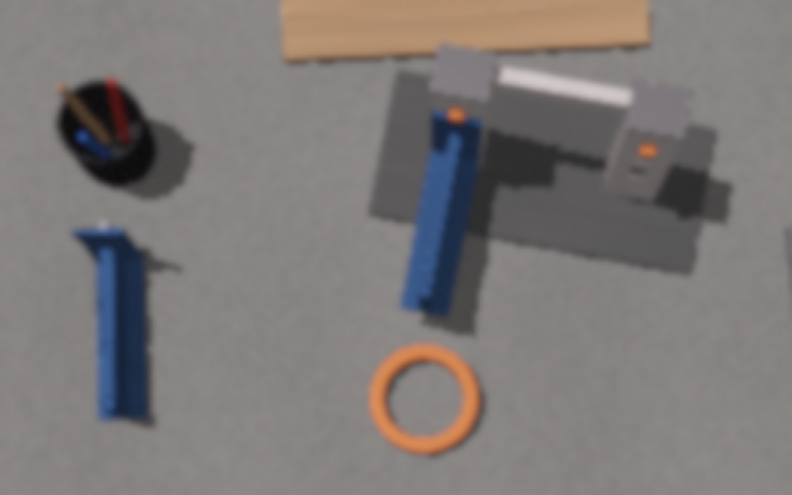

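View pics/sidec.png

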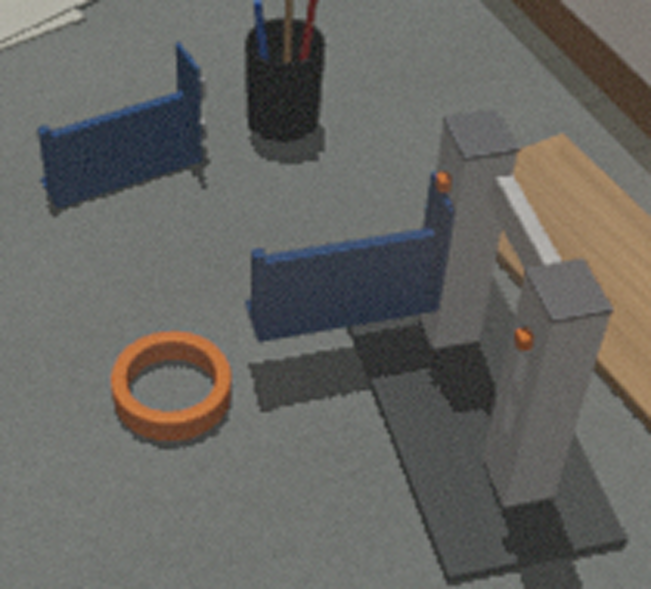

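```bash
cat > fit.py <<'E'
from h import *
from scipy.optimize import minimize
# boxes in bracket frame (origin lower edge rear face mid): xmin,xmax,ymin,ymax,zmin,zmax
BR=[(-.005,0,-.022,.022,0,.112),(-.14,-.005,-.005,.005,0,.07),(-.15,-.14,-.005,.005,0,.078),(-.15,-.005,-.022,.022,0,.004)]
def corners(b): return np.array([[x,y,z] for x in b[:2] for y in b[2:4] for z in b[4:]])
def pose(p,X,z0=0):
    c,s=np.cos(p[2]),np.sin(p[2]); return X@np.array([[c,s,0],[-s,c,0],[0,0,1]])+np.array([p[0],p[1],z0])
def render(c,p,boxes,z0=0,fish=False,S=4,off=(0,0)):
    m=np.zeros((420*S,560*S),np.uint8)
    for b in boxes:
        uv=proj(c,pose(p,corners(b),z0),fish)+np.array(off)
        h=cv2.convexHull(((uv+.5)*S-.5).astype(np.float32)); cv2.fillConvexPoly(m,np.round(h).astype(np.int32),255)
    return cv2.resize(m,(560,420),interpolation=cv2.INTER_AREA)/255.
def blue(im,box=None):
    r,g,b=[im[...,i].astype(float) for i in range(3)]
    m=np.clip((b-r-15)/15,0,1)
    if box: 
        k=np.zeros_like(m); k[box[1]:box[3],box[0]:box[2]]=1; m=m*k
    return m
def fit(views,p0,boxes,z0=0,S=4):
    def f(p): return sum(np.abs(render(c,p,boxes,z0,fi,S)-m).sum()/m.sum() for c,m,fi in views)
    q=p0
    for sc in (1,.4,.15):
        r=minimize(f,q,method="Nelder-Mead",options=dict(initial_simplex=np.array([q]+[np.array(q)+sc*d for d in np.diag([.012,.012,.12])]),xatol=1e-4,fatol=1e-4)); q=r.x
    return q,r.fun
E
python3 - <<'E'
from fit import *
V={n:(viewer.get_calibration(n),viewer.get_image(n)) for n in ["top","side"]}
mk={"top":blue(V["top"][1],(145,165,185,250)),"side":blue(V["side"][1],(205,115,272,185))}
mf={"top":blue(V["top"][1],(240,135,290,215)),"side":blue(V["side"][1],(272,160,352,225))}
for n in mk: print(n,mk[n].sum(),mf[n].sum())
for nm,m,p0,z0 in (("loose",mk,[.565,.28,0.],0),("fitted",mf,[.69,-.03,-.15],.055)):
    for vs in (["top"],["side"],["top","side"]):
        q,e=fit([(V[n][0],m[n],False) for n in vs],p0,BR,z0); print(nm,vs,np.round(q,4),round(e,3))
    for n in V:
        r=render(V[n][0],q,BR,z0); o=V[n][1].copy(); o[...,1]=np.where(r>.5,255,o[...,1]); o[...,0]=np.where(m[n]>.5,255,o[...,0])
        ys,xs=np.where(m[n]>.5); o=o[ys.min()-8:ys.max()+8,xs.min()-8:xs.max()+8]; cv2.imwrite(f"pics/f_{nm}_{n}.png",cv2.resize(o,None,fx=4,fy=4,interpolation=0)[:,:,::-1])
E
```

```text
top 847.6666666666667 888.0
side 864.2 587.2666666666667
loose ['top'] [0.5609 0.2872 0.0381] 0.069
loose ['side'] [0.5597 0.2892 0.0391] 0.646
loose ['top', 'side'] [0.5607 0.2888 0.0512] 0.74
fitted ['top'] [ 0.6483 -0.0149 -0.1761] 0.084
fitted ['side'] [ 0.6487 -0.0098 -0.1523] 2.276
fitted ['top', 'side'] [ 0.6481 -0.0141 -0.1767] 2.393
```

```bash
python3 - <<'E'
import cv2,numpy as np
L=[cv2.imread(f"pics/f_{n}_{v}.png") for n in("loose","fitted") for v in ("top","side")]
W=np.zeros((max(i.shape[0] for i in L)+max(i.shape[0] for i in L[2:])+0,800,3),np.uint8)
x=0
h=max(i.shape[0] for i in L)
W=np.zeros((h,sum(i.shape[1] for i in L),3),np.uint8)
for i in L: W[:i.shape[0],x:x+i.shape[1]]=i; x+=i.shape[1]
f=min(1,800/W.shape[1],600/h)
cv2.imwrite("pics/fits.png",cv2.resize(W,None,fx=f,fy=f))
E
```

```text
(no output)
```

View pics/fits.png

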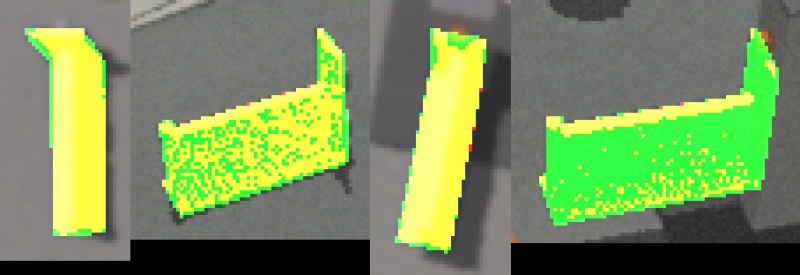

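```bash
python3 - <<'E'
from fit import *
V={n:(viewer.get_calibration(n),viewer.get_image(n)) for n in ["top","side"]}
def bl(im,box):
    g=cv2.GaussianBlur(im,(3,3),.7).astype(float); m=np.clip((g[...,2]/(g[...,0]+1)-1.2)/.15,0,1); k=np.zeros_like(m); k[box[1]:box[3],box[0]:box[2]]=1; return m*k
mk={"top":bl(V["top"][1],(145,165,185,250)),"side":bl(V["side"][1],(205,115,272,185))}
mf={"top":bl(V["top"][1],(240,135,290,215)),"side":bl(V["side"][1],(272,160,352,225))}
for n in mk: print(n,mk[n].sum(),mf[n].sum())
for nm,m,p0,z0 in (("loose",mk,[.56,.287,0.04],0),("fitted",mf,[.648,-.014,-.17],.055)):
    for vs in (["top"],["side"],["top","side"]):
        q,e=fit([(V[n][0],m[n],False) for n in vs],p0,BR,z0); print(nm,vs,np.round(q,4),round(e,3))
a=q[2]; e=[q[0]+.16*np.sin(a),q[1]-.16*np.cos(a),a]; print("empty post",np.round(e,4))
# catch: centre of exposed faces, orange
for n in V:
    im=V[n][1].astype(float); o=((im[...,0]>1.6*im[...,2])&(im[...,0]>90)).astype(np.uint8)
    for nm,p in (("f",q),("e",e)):
        zc=.175 if nm=="e" else .175
        c=proj(V[n][0],pose(p,np.array([[-.005,0,zc]])))[0]
        k=np.zeros_like(o); i,j=int(c[1]),int(c[0]); k[i-9:i+10,j-9:j+10]=1
        w=np.where(o*k); print(n,nm,"pred",np.round(c,1),"seen",w[1].mean().round(1),w[0].mean().round(1),len(w[0]), np.round(ray(V[n][0],(w[1].mean(),w[0].mean()),zc),4))
E
```

```text
top 861.9237737910897 921.4185652967922
side 1328.8415442109738 1395.0145546769184
loose ['top'] [0.5615 0.2881 0.0591] 0.057
loose ['side'] [0.561  0.2912 0.0553] 0.069
loose ['top', 'side'] [0.561  0.2873 0.0448] 0.147
fitted ['top'] [ 0.6479 -0.0148 -0.1683] 0.085
fitted ['side'] [ 0.6483 -0.0112 -0.1685] 0.379
fitted ['top', 'side'] [ 0.6477 -0.0147 -0.1743] 0.489
empty post [ 0.6199 -0.1723 -0.1743]
top f pred [267.5 145.2] seen 267.9 144.2 21 [ 0.6455 -0.0149  0.175 ]
top e pred [325.4 155.7] seen 326.0 155.0 21 [ 0.6171 -0.1731  0.175 ]
side f pred [342.1 168.9] seen 342.7 168.1 27 [ 0.6455 -0.012   0.175 ]
side e pred [368.2 219.6] seen 368.4 218.9 39 [ 0.6165 -0.1701  0.175 ]
```

Look-alikes: the loose blue bracket is at top px (165,208). The fitted blue one is at (265,175), on the left post. The brown one is at (165,285). I choose (165,208); the empty post is the right one, at (326,155). Now moving above the loose bracket.

>>> move_arm([
  [[5, -38, -13], -0.1, 85],
  [[10, -76, -26], -0.2, 85],
  [[20, -114, -40], -0.3, 85],
  [[30, -152, -53], -0.4, 85],
  [[40, -190, -66], -0.515, 85],
  [[50, -228, -79], -0.515, 85],
  [[60, -266, -93], -0.515, 85],
  [[75, -303, -105], -0.515, 85],
], force=60)

```text
clock: 2.22
position: [0.4823, 0.284, 0.1572]
ee_rot: [-0.488, 0.513, -0.486, -0.512]
contact_force: [-0.1, 0.7, 0.4]
width: 0.085
```

>>> move_arm([
  [[0, 0, 0], 0, 85],
  [[0, 0, 0], 0, 85],
])

```text
clock: 2.38
position: [0.4834, 0.2821, 0.1563]
ee_rot: [-0.488, 0.512, -0.488, -0.511]
contact_force: [-0.9, -1.1, 0.6]
width: 0.0848
```

```bash
python3 - <<'E'
from fit import *
s=manip.get_state(); print(s["clock"],np.round(s["position"],4),np.round(Rt(s),3).tolist())
c=viewer.get_calibration("wrist"); im=viewer.get_image("wrist")
cv2.imwrite("pics/w1.png",im[:,:,::-1])
for t in("bracket_grip","bracket_claw","bracket"):
    for d in finder.look_for(t,"wrist")[:2]: print(t,np.round(d["centre"],1),d["score"])
E
```

```text
2.3833 [0.4834 0.2821 0.1563] [[0.001, -0.999, -0.047], [0.0, -0.047, 0.999], [-1.0, -0.001, 0.0]]
bracket_grip [225.2   1.1] 0.59
bracket_grip [287.6 223.1] 0.57
bracket_claw [286.3 224.4] 0.68
bracket_claw [228.3   0.3] 0.59
bracket [288.8 225.4] 0.9
bracket [225.5   0. ] 0.65
```

View pics/w1.png

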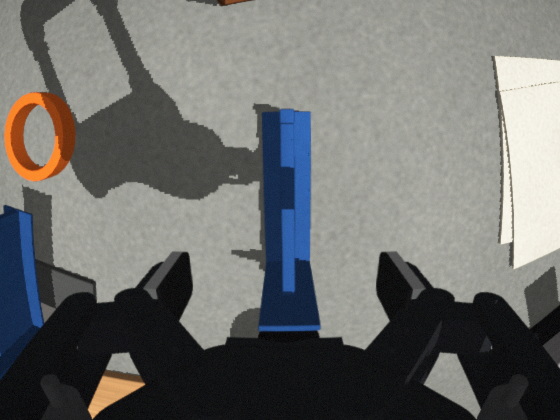

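The wrist view shows the loose bracket between the open fingers: nose at (287,110), back plate at (290,328), and only blue around it. I'll fit it here.

```bash
cat >> fit.py <<'E'
def bl(im,box,lo=1.2):
    g=cv2.GaussianBlur(im,(3,3),.7).astype(float); m=np.clip((g[...,2]/(g[...,0]+1)-lo)/.15,0,1); k=np.zeros_like(m); k[box[1]:box[3],box[0]:box[2]]=1; return m*k
E
python3 - <<'E'
from fit import *
s=manip.get_state()
c=viewer.get_calibration("wrist"); im=viewer.get_image("wrist")
m=bl(im,(240,90,340,338),1.25); print(m.sum())
q,e=fit([(c,m,True)],[.561,.288,.045],BR,0,2); print(np.round(q,4),e)
r=render(c,q,BR,0,True,2)
o=im.copy(); o[...,1]=np.where(r>.5,255,o[...,1]); o[...,0]=np.where(m>.5,255,o[...,0]); cv2.imwrite("pics/w1f.png",cv2.resize(o[80:360,200:380],None,fx=2,fy=2,interpolation=0)[:,:,::-1])
g=pose(q,np.array([[-.08,0,.05]]))[0]; d=g-s["position"]; print("grip",g,"tool shift",np.round(Rt(s).T@d*1000,1))
zt=Rt(s)[:,2]; print("turn err deg",np.degrees(q[2]-np.arctan2(-zt[0],zt[1])))
E
```

```text
10783.291758124771
[0.5607 0.2901 0.0604] 0.01963295757129919
grip [0.48086787 0.28525393 0.05      ] tool shift [ 1.078e+02  1.100e+00 -1.000e-01]
turn err deg 0.4545281903009302
```

View pics/w1f.png

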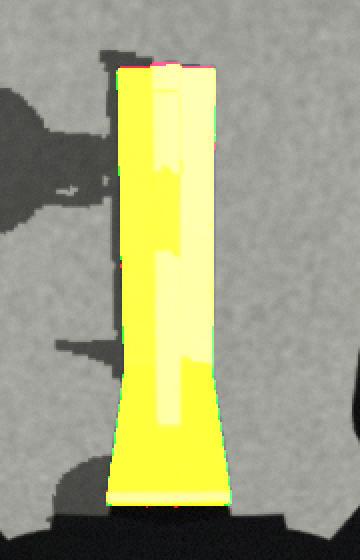

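>>> move_arm([
  [[35, 1, 0], -0.008, 85],
  [[70, 1, 0], -0.008, 85],
  [[100, 1, 0], -0.008, 85],
  [[120, 1, 0], -0.008, 85],
  [[127, 1, 0], -0.008, 85],
  [[127, 1, 0], -0.008, 85],
  [[127, 1, 0], -0.008, 85],
], force=60)

```text
clock: 3.22
position: [0.4812, 0.2864, 0.0317]
ee_rot: [-0.486, 0.516, -0.483, -0.515]
contact_force: [-0.1, 1.2, 0.4]
width: 0.0851
```

>>> move_arm([
  [[0, 0, 0], 0, 5],
  [[0, 0, 0], 0, 5],
  [[0, 0, 0], 0, 5],
  [[0, 0, 0], 0, 5],
  [[0, 0, 0], 0, 5],
  [[0, 0, 0], 0, 5],
  [[0, 0, 0], 0, 5],
  [[0, 0, 0], 0, 5],
], force=60)

```text
clock: 3.88
position: [0.4812, 0.286, 0.0318]
ee_rot: [-0.486, 0.516, -0.483, -0.515]
contact_force: [0.2, -2.5, 1.6]
width: 0.0092
```

>>> move_arm([
  [[-15, 0, 0], 0, 5],
  [[-50, 0, 0], 0, 5],
  [[-90, 0, 0], 0, 5],
  [[-130, 0, 0], 0, 5],
  [[-165, 0, 0], 0, 5],
  [[-195, 0, 0], 0, 5],
  [[-208, 0, 0], 0, 5],
  [[-208, 0, 0], 0, 5],
], force=90)

```text
clock: 4.55
position: [0.4819, 0.2866, 0.2432]
ee_rot: [-0.488, 0.517, -0.48, -0.514]
contact_force: [0.6, -0.1, -3.2]
width: 0.0088
```

```bash
python3 - <<'E'
from fit import *
s=manip.get_state(); print(s["clock"],np.round(s["position"],4),np.round(s["contact_force"],2),s["width"])
c=viewer.get_calibration("wrist"); im=viewer.get_image("wrist")
cv2.imwrite("pics/w2.png",im[:,:,::-1])
T=np.array([.450,-.140,s["position"][2]]); print(np.round(Rt(s).T@(T-s["position"])*1000,1))
E
```

```text
4.55 [0.4819 0.2866 0.2432] [ 0.55 -0.11 -3.18] 0.008812691776726876
[  -2.4   58.4 -423.8]
```

View pics/w2.png

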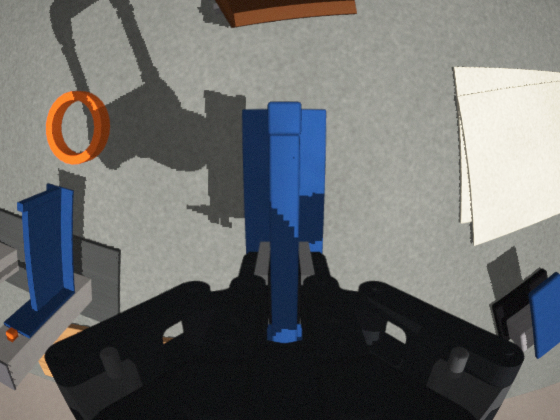

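>>> move_arm([
  [[0, 3, -20], 0.02, 5],
  [[0, 8, -55], 0.05, 5],
  [[0, 13, -92], 0.1, 5],
  [[0, 18, -130], 0.15, 5],
  [[0, 23, -168], 0.2, 5],
  [[0, 28, -206], 0.235, 5],
  [[0, 33, -244], 0.235, 5],
  [[0, 38, -275], 0.235, 5],
])

```text
clock: 5.27
position: [0.4577, 0.007, 0.2369]
ee_rot: [0.542, -0.454, 0.541, 0.455]
contact_force: [1.2, -0.5, -4.0]
width: 0.0088
```

```bash
python3 - <<'E'
from fit import *
s=manip.get_state(); print(s["clock"],np.round(s["position"],4),np.round(s["contact_force"],2),s["width"])
zt=Rt(s)[:,2]; print("yaw",np.arctan2(-zt[0],zt[1]))
T=np.array([.450,-.140,.2]); print(np.round(Rt(s).T@(T-s["position"])*1000,1))
E
```

```text
5.2667 [0.4577 0.007  0.2369] [ 1.19 -0.53 -4.04] 0.008758727878490214
yaw -0.17342975808856992
[  36.4  -17.8 -146.3]
```

>>> move_arm([
  [[0, -5, -35], 0, 5],
  [[5, -9, -75], 0, 5],
  [[20, -14, -115], 0, 5],
  [[35, -18, -146], 0, 5],
  [[70, -18, -146], 0, 5],
  [[105, -18, -146], 0, 5],
  [[132, -18, -146], 0, 5],
  [[132, -18, -146], 0, 5],
])

```text
clock: 5.93
position: [0.4437, -0.1368, 0.0973]
ee_rot: [0.54, -0.448, 0.543, 0.461]
contact_force: [-1.0, 0.9, -4.4]
width: 0.0089
```

>>> move_arm([
  [[0, 0, 0], 0, 5],
  [[0, 0, 0], 0, 5],
])

```text
clock: 6.1
position: [0.4423, -0.136, 0.0963]
ee_rot: [0.539, -0.447, 0.544, 0.462]
contact_force: [-0.3, 0.5, -3.0]
width: 0.009
```

```bash
python3 - <<'E'
from fit import *
s=manip.get_state(); print(s["clock"],np.round(s["position"],4),np.round(s["contact_force"],2),s["width"])
zt=Rt(s)[:,2]; yaw=np.arctan2(-zt[0],zt[1]); print("yaw",yaw)
V={n:(viewer.get_calibration(n),viewer.get_image(n)) for n in ["top","side","wrist"]}
for n in V: cv2.imwrite(f"pics/{n}3.png",V[n][1][:,:,::-1])
p0=pose([s["position"][0],s["position"][1],yaw],np.array([[.08,0,0]]))[0]; print("expected origin",p0, "underside z",s["position"][2]+.019-.05)
E
```

```text
6.1 [ 0.4423 -0.136   0.0963] [-0.31  0.54 -2.97] 0.00899456717782951
yaw -0.1745264088386149
expected origin [ 0.521043   -0.14990657  0.        ] underside z 0.0652874661304513
```

View pics/top3.png

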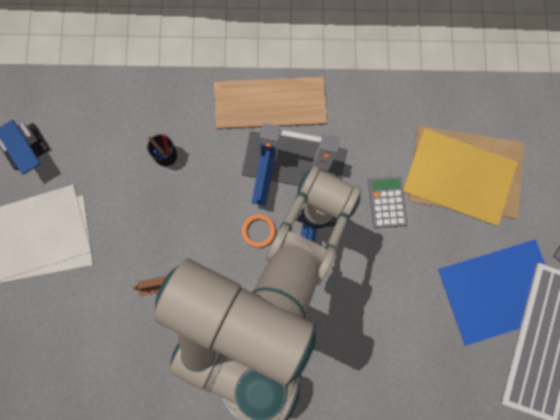

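View pics/side3.png

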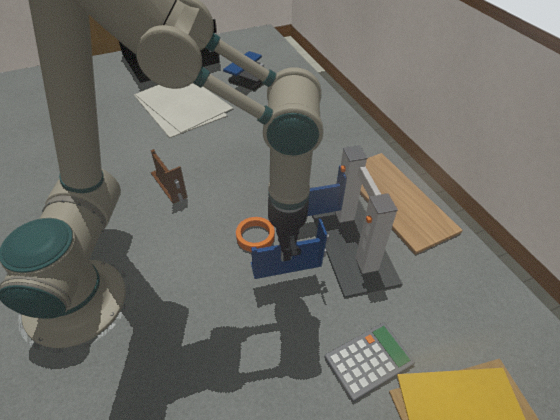

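View pics/wrist3.png

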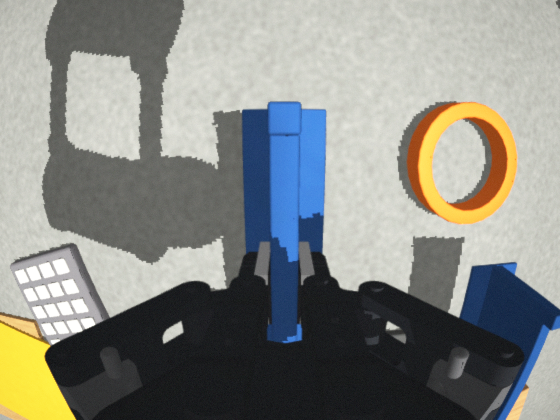

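```bash
cat >> fit.py <<'E'
def fit6(views,p0,boxes,sig,S=2):
    """views: (c,mask,care,fish); p: x,y,z,rotvec(local z yaw,pitch y,roll x)"""
    def tr(p,X): return X@Ro.from_euler("ZYX",p[3:6]).as_matrix().T+p[:3]
    def rend(c,p,fi):
        m=np.zeros((420*S,560*S),np.uint8)
        for b in boxes:
            uv=proj(c,tr(p,corners(b)),fi); h=cv2.convexHull(((uv+.5)*S-.5).astype(np.float32)); cv2.fillConvexPoly(m,np.round(h).astype(np.int32),255)
        return cv2.resize(m,(560,420),interpolation=cv2.INTER_AREA)/255.
    def f(p): return sum((np.abs(rend(c,p,fi)-m)*k).sum()/(m*k).sum() for c,m,k,fi in views)+.002*(((p-p0)/sig)**2).sum()
    q=np.array(p0,float)
    for sc in (1,.5,.2):
        r=minimize(f,q,method="Nelder-Mead",options=dict(initial_simplex=np.vstack([q]+[q+sc*d for d in np.diag(sig)]),xatol=1e-5,fatol=1e-5,maxfev=900)); q=r.x
    return q,r.fun,rend
def boxmask(b):
    k=np.zeros((420,560)); k[b[1]:b[3],b[0]:b[2]]=1; return k
E
python3 - <<'E'
from fit import *
s=manip.get_state(); print(np.round(Rt(s),4).tolist())
im=cv2.imread("pics/side3.png"); a=cv2.resize(im[190:300,235:400],None,fx=4.8,fy=4.8,interpolation=cv2.INTER_CUBIC); cv2.imwrite("pics/side3c.png",a)
E
```

```text
[[-0.0125, -0.9848, 0.1733], [0.0093, 0.1732, 0.9848], [-0.9999, 0.0139, 0.007]]
```

View pics/side3c.png

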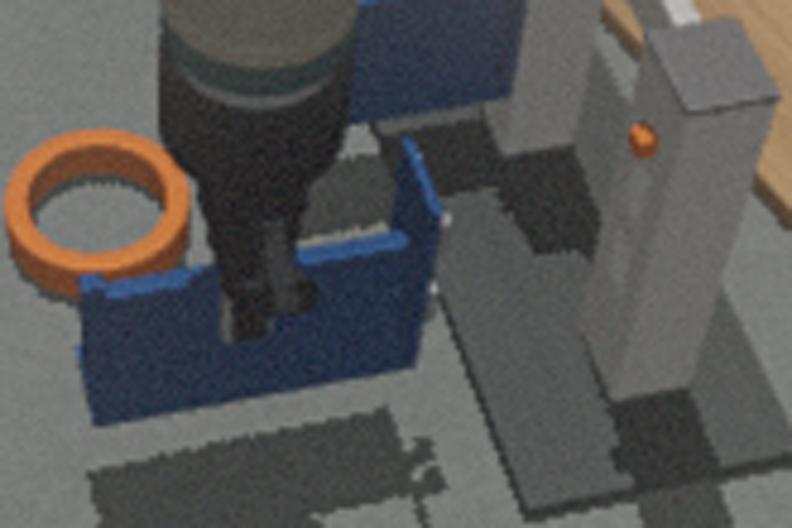

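```bash
python3 - <<'E'
from fit import *
s=manip.get_state(); P=np.array(s["position"]); R=Rt(s)
V={n:(viewer.get_calibration(n),viewer.get_image(n)) for n in ["side","wrist"]}
# bracket axes from tool: x=-tool y, y=tool z, z=-tool x
Rb=np.c_[-R[:,1],R[:,2],-R[:,0]]; e=Ro.from_matrix(Rb).as_euler("ZYX")
o=P+Rb@np.array([.08,0,.019-.05]); p0=np.r_[o,e]; print("from tool",np.round(p0,4))
c,im=V["side"]; ms=bl(im,(245,215,335,280),1.2); ks=boxmask((245,215,335,285)); ks[190:263,278:302]=0; ks[:242,255:302]=0; ks[215:238,302:316]=0
cw,iw=V["wrist"]; mw=bl(iw,(235,95,335,240),1.25); kw=boxmask((235,95,335,240))
sig=np.array([.004,.004,.004,.03,.03,.03])
for nm,vs in (("side",[(c,ms,ks,False)]),("wrist",[(cw,mw,kw,True)]),("both",[(c,ms,ks,False),(cw,mw,kw,True)])):
    q,f,rd=fit6(vs,p0,BR,sig); print(nm,np.round(q,4),round(f,3))
for n,m,k,fi in (("side",ms,ks,False),("wrist",mw,kw,True)):
    r=rd(V[n][0],q,fi); oo=V[n][1].copy(); oo[...,1]=np.where((r>.5),255,oo[...,1]); oo[...,0]=np.where(m*k>.5,255,oo[...,0]); oo[k==0]//=2
    cr=oo[190:300,235:350] if n=="side" else oo[80:300,180:400]
    cv2.imwrite(f"pics/g_{n}.png",cv2.resize(cr,(560,int(560*cr.shape[0]/cr.shape[1])),interpolation=0)[:,:,::-1])
# re-measure catch in side/top
E
```

```text
from tool [ 0.5233 -0.1507  0.0665 -0.1741  0.0139  0.007 ]
side [ 0.5246 -0.1488  0.0667 -0.18    0.0018  0.0187] 0.053
wrist [ 0.5215 -0.15    0.0685 -0.1725  0.0212  0.0064] 0.016
both [ 0.5219 -0.1497  0.069  -0.1687  0.0156  0.0079] 0.094
```

View pics/g_side.png

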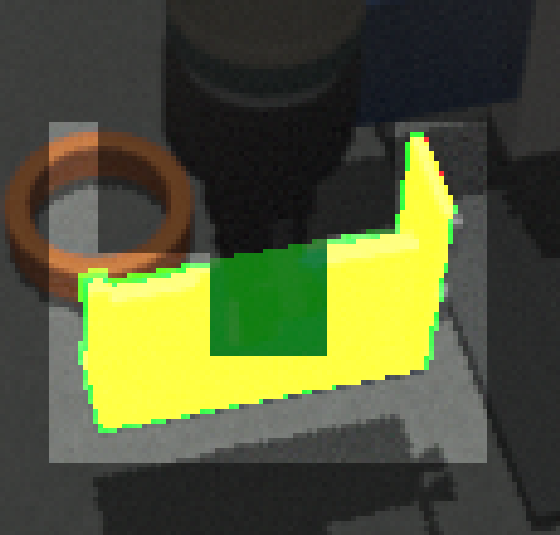

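View pics/g_wrist.png

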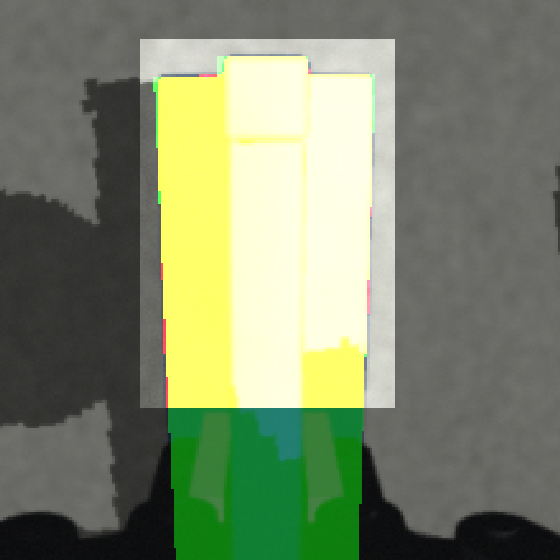

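```bash
cat > st.py <<'E'
from fit import *
s=manip.get_state(); P=np.array(s["position"]); R=Rt(s)
Rb=np.c_[-R[:,1],R[:,2],-R[:,0]]; e=Ro.from_matrix(Rb).as_euler("ZYX"); o=P+Rb@np.array([.08,0,.019-.05])
print(round(s["clock"],2),"P",np.round(P,4),"F",np.round(s["contact_force"],1),"w",round(s["width"],4),"qd",np.round(s["qd"],3))
a=-.175; seat=np.array([.6200,-.1717]); A=np.array([[np.cos(a),np.sin(a)],[-np.sin(a),np.cos(a)]])
print("ypr",np.round(e,4),"to go: normal mm",np.round(A@(seat-o[:2])*1000,1),"underside z",np.round(o[2]*1000,1))
E
python3 st.py
```

```text
6.35 P [ 0.4449 -0.1371  0.0987] F [-0.1 -0.  -1.9] w 0.0094 qd [ 0.     0.     0.005 -0.001  0.003 -0.   ]
ypr [-0.1741  0.0137  0.007 ] to go: normal mm [98.9 -3.8] underside z 66.6
```

>>> move_arm([
  [[-2, -10, -1], 0, 5],
  [[-4, -22, -2], 0, 5],
  [[-6, -34, -3], 0, 5],
  [[-7, -44, -4], 0, 5],
  [[-7, -50, -4.3], 0, 5],
  [[-7, -50, -4.3], 0, 5],
  [[-7, -50, -4.3], 0, 5],
  [[-7, -50, -4.3], 0, 5],
])

```text
clock: 7.02
position: [0.4926, -0.1497, 0.1047]
ee_rot: [0.54, -0.449, 0.543, 0.461]
contact_force: [-0.5, 0.3, -3.9]
width: 0.0089
```

```bash
python3 st.py
```

```text
7.02 P [ 0.4926 -0.1497  0.1047] F [-0.5  0.3 -3.9] w 0.0089 qd [ 0.    -0.003  0.009  0.002 -0.003  0.001]
ypr [-0.1739  0.0154  0.0074] to go: normal mm [49.8  0.2] underside z 72.4
```

>>> move_arm([
  [[-30, 0, 0], 0, 5],
  [[-65, 0, 0], 0, 5],
  [[-100, 0, 0], 0, 5],
])

```text
clock: 7.27
position: [0.4922, -0.1499, 0.2047]
ee_rot: [0.539, -0.447, 0.544, 0.462]
contact_force: [1.6, -1.0, -3.4]
width: 0.0087
```

```bash
python3 st.py
```

```text
7.27 P [ 0.4922 -0.1499  0.2047] F [ 1.6 -1.  -3.4] w 0.0087 qd [-0.003 -0.319 -0.718 -0.001  0.989  0.002]
ypr [-0.174   0.0193  0.0084] to go: normal mm [50.3  0.5] underside z 172.2
```

>>> move_arm([
  [[0, 0, 0], 0, 5],
])

```text
clock: 7.35
position: [0.4958, -0.1517, 0.2116]
ee_rot: [0.541, -0.452, 0.542, 0.457]
contact_force: [2.0, -0.7, -2.6]
width: 0.0088
```

```bash
python3 st.py
```

```text
7.35 P [ 0.4958 -0.1517  0.2116] F [ 2.  -0.7 -2.6] w 0.0088 qd [-0.001  0.033  0.103 -0.    -0.041  0.001]
ypr [-0.1741  0.0062  0.0048] to go: normal mm [46.   1.7] underside z 180.1
```

>>> move_arm([
  [[0, 0, 0], 0, 5],
  [[8, 0, 0], 0, 5],
  [[20, 0, 0], 0, 5],
  [[34, 0, 0], 0, 5],
  [[48, 0, -1], 0, 5],
  [[60, 0, -1], 0, 5],
  [[68, 0, -1], 0, 5],
  [[72, 0, -1], 0, 5],
])

```text
clock: 8.02
position: [0.4931, -0.1513, 0.1365]
ee_rot: [0.541, -0.45, 0.543, 0.459]
contact_force: [-0.3, -0.1, -3.5]
width: 0.0088
```

```bash
python3 st.py
```

```text
8.02 P [ 0.4931 -0.1513  0.1365] F [-0.3 -0.1 -3.5] w 0.0088 qd [ 0.001  0.028  0.033  0.002 -0.1   -0.002]
ypr [-0.1742  0.012   0.0064] to go: normal mm [48.9  1.7] underside z 104.5
```

>>> move_arm([
  [[6, 0, 0], 0, 5],
  [[14, 0, 0], 0, 5],
  [[21, 0, 1], 0, 5],
  [[27, 0, 1], 0, 5],
  [[31, 0, 1], 0, 5],
  [[32, 0, 1], 0, 5],
  [[32, 0, 1], 0, 5],
  [[32, 0, 1], 0, 5],
])

```text
clock: 8.68
position: [0.4932, -0.1502, 0.1048]
ee_rot: [0.541, -0.45, 0.542, 0.459]
contact_force: [-0.6, -0.2, -4.0]
width: 0.0087
```

```bash
python3 st.py
```

```text
8.68 P [ 0.4932 -0.1502  0.1048] F [-0.6 -0.2 -4. ] w 0.0087 qd [ 0.001 -0.004 -0.005 -0.001  0.    -0.001]
ypr [-0.1742  0.0113  0.0062] to go: normal mm [49.   0.6] underside z 72.9
```

>>> move_arm([
  [[0, -6, 0], 0, 5],
  [[0, -13, 0], 0, 5],
  [[0, -20, 0], 0, 5],
  [[0, -25, 0.5], 0, 5],
  [[0, -28, 0.5], 0, 5],
  [[0, -29, 0.5], 0, 5],
  [[0, -29, 0.5], 0, 5],
  [[0, -29, 0.5], 0, 5],
])

```text
clock: 9.35
position: [0.5216, -0.1545, 0.1042]
ee_rot: [0.541, -0.45, 0.543, 0.459]
contact_force: [0.6, 0.9, -4.6]
width: 0.0091
```

```bash
python3 st.py; python3 - <<'E'
from fit import *
V={n:(viewer.get_calibration(n),viewer.get_image(n)) for n in ["side","top"]}
s=manip.get_state(); P=np.array(s["position"]); R=Rt(s)
Rb=np.c_[-R[:,1],R[:,2],-R[:,0]]; e=Ro.from_matrix(Rb).as_euler("ZYX"); o=P+Rb@np.array([.08,0,.019-.05])
c,im=V["side"]
# predicted overlays: bracket outline from tool pose (green), slots of empty post (red), tool-frame claws
a=-.175; F=5.2; x0,y0=270,170
b=cv2.resize(im[y0:y0+115,x0:x0+150],None,fx=F,fy=F,interpolation=cv2.INTER_CUBIC)
def dr(X,col):
    uv=(proj(c,X)+.5-[x0,y0])*F; cv2.polylines(b,[np.round(uv).astype(np.int32)],True,col,1,cv2.LINE_AA)
seat=[.6200,-.1717,a]
for z in(.075,.125): dr(pose(seat,np.array([[0,-.007,z],[0,.007,z],[0,.007,z+.032],[0,-.007,z+.032]])),(255,0,0))
dr(pose(seat,np.array([[0,-.023,0],[0,.023,0],[0,.023,.219],[0,-.023,.219]])),(255,255,0))
dr(np.array([[0,-.022,0],[0,.022,0],[0,.022,.112],[0,-.022,.112]])@Rb.T+o,(0,255,0))
cv2.imwrite("pics/side4.png",b[:,:,::-1])
t=cv2.resize(V["top"][1][120:260,240:380],None,fx=4,fy=4,interpolation=cv2.INTER_CUBIC); cv2.imwrite("pics/top4.png",t[:,:,::-1])
E
```

```text
9.35 P [ 0.5216 -0.1545  0.1042] F [ 0.6  0.9 -4.6] w 0.0091 qd [-0.002 -0.007  0.005  0.001 -0.001 -0.001]
ypr [-0.174   0.0121  0.0063] to go: normal mm [20.3 -0.1] underside z 72.3
```

View pics/side4.png

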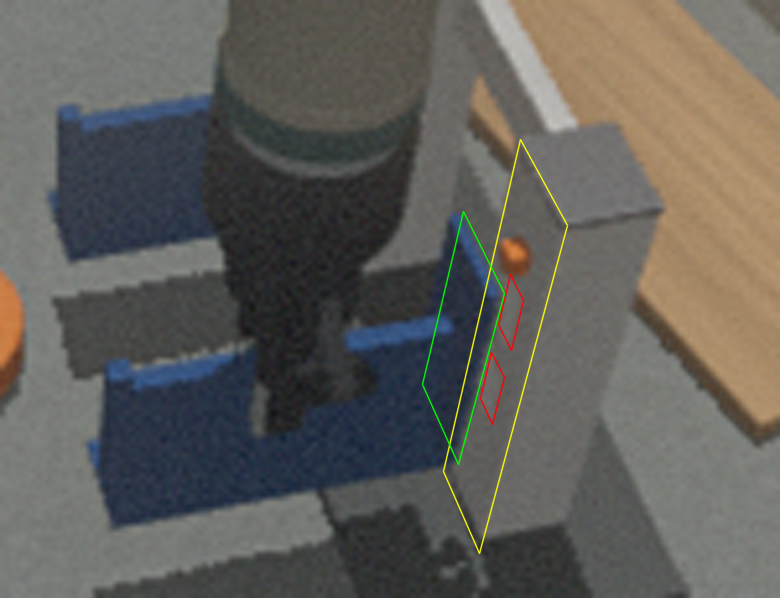

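View pics/top4.png

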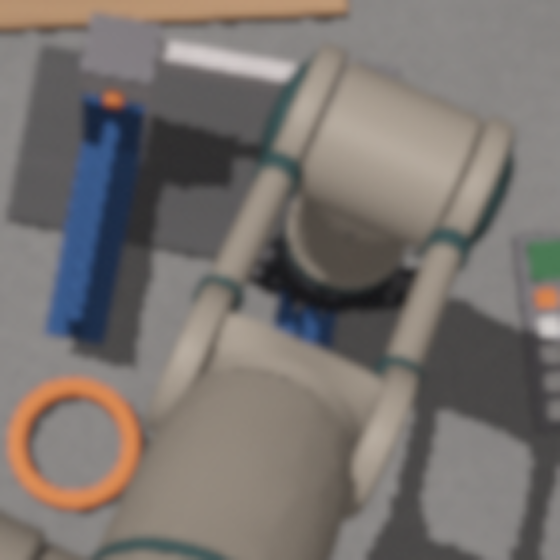

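>>> move_arm([
  [[0, -3, 0], 0, 5],
  [[0, -6, 0], 0, 5],
  [[0, -9, 0], 0, 5],
  [[0, -11, 0], 0, 5],
  [[0, -11, 0], 0, 5],
])

```text
clock: 9.87
position: [0.5323, -0.1565, 0.1041]
ee_rot: [0.54, -0.45, 0.543, 0.459]
contact_force: [-0.6, -0.5, -3.3]
width: 0.009
```

```bash
python3 st.py
```

```text
9.87 P [ 0.5323 -0.1565  0.1041] F [-0.6 -0.5 -3.3] w 0.009 qd [-0.    -0.004  0.01   0.002 -0.006 -0.002]
ypr [-0.174   0.0127  0.0063] to go: normal mm [9.4 0. ] underside z 72.1
```

>>> move_arm([
  [[0, -2, 0], 0, 5],
  [[0, -4, 0], 0, 5],
  [[0, -6, 0], 0, 5],
  [[0, -8, 0], 0, 5],
  [[0, -9, 0], 0, 5],
  [[0, -9, 0], 0, 5],
])

```text
clock: 10.37
position: [0.5403, -0.1578, 0.1038]
ee_rot: [0.54, -0.449, 0.543, 0.46]
contact_force: [-5.8, 0.7, -0.2]
width: 0.009
```

```bash
python3 st.py
```

```text
10.37 P [ 0.5403 -0.1578  0.1038] F [-5.8  0.7 -0.2] w 0.009 qd [ 0.001 -0.004  0.001 -0.001 -0.003 -0.   ]
ypr [-0.174   0.0149  0.0065] to go: normal mm [ 1.4 -0.1] underside z 71.6
```

>>> move_arm([
  [[0, -1, 0], 0, 5],
  [[0, -2, 0], 0, 5],
  [[0, -3, 0], 0, 5],
  [[0, -4, 0], 0, 5],
  [[0, -4, 0], 0, 5],
])

```text
clock: 10.78
position: [0.5403, -0.1576, 0.1037]
ee_rot: [0.538, -0.447, 0.545, 0.462]
contact_force: [-13.2, 1.8, 4.1]
width: 0.0091
```

```bash
python3 st.py
```

```text
10.78 P [ 0.5403 -0.1576  0.1037] F [-13.2   1.8   4.1] w 0.0091 qd [ 0.001 -0.003  0.004 -0.001 -0.002 -0.   ]
ypr [-0.1738  0.023   0.0068] to go: normal mm [ 1.6 -0.3] underside z 70.8
```

```bash
python3 - <<'E'
from fit import *
print(np.round(manip.get_state()["moment"],2))
im=viewer.get_image("side"); b=cv2.resize(im[170:285,300:420],None,fx=5.2,fy=5.2,interpolation=cv2.INTER_CUBIC)
cv2.imwrite("pics/side5.png",b[:,:,::-1])
E
```

```text
[ 0.02  0.75 -0.11]
```

View pics/side5.png

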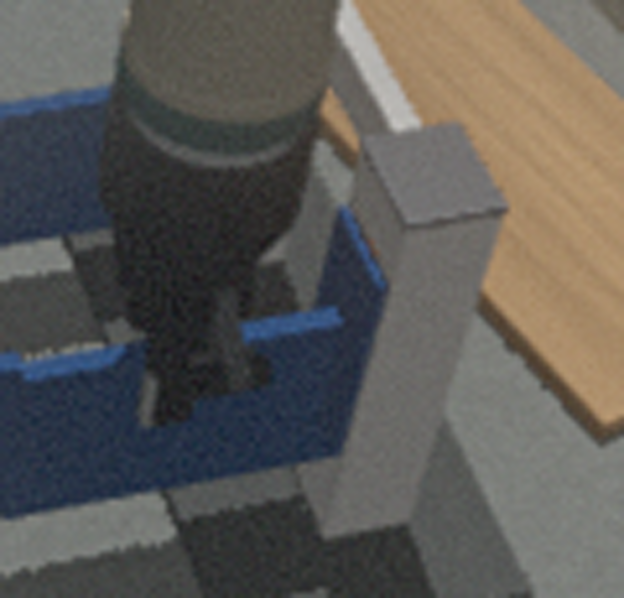

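>>> move_arm([
  [[0, -3, 0], 0, 5],
  [[2, -3, 0], 0, 5],
  [[4, -3, 0], 0, 5],
  [[6, -3, 0], 0, 5],
  [[8, -3, 0], 0, 5],
])

```text
clock: 11.25
position: [0.5408, -0.1575, 0.096]
ee_rot: [0.537, -0.446, 0.546, 0.463]
contact_force: [-9.6, 0.8, 3.8]
width: 0.0089
```

```bash
python3 st.py
```

```text
11.25 P [ 0.5408 -0.1575  0.096 ] F [-9.6  0.8  3.8] w 0.0089 qd [ 0.001  0.024  0.032  0.    -0.057  0.   ]
ypr [-0.174   0.027   0.0069] to go: normal mm [ 1.4 -0.4] underside z 62.9
```

Sliding down freely; continuing.

>>> move_arm([
  [[2, -2, 0], 0, 5],
  [[4, -2, 0], 0, 5],
  [[6, -2, 0], 0, 5],
  [[8, -2, 0], 0, 5],
  [[9, -2, 0], 0, 5],
  [[9, -2, 0], 0, 5],
])

```text
clock: 11.75
position: [0.5404, -0.1573, 0.0876]
ee_rot: [0.536, -0.445, 0.547, 0.465]
contact_force: [-9.3, 1.1, 3.3]
width: 0.0087
```

```bash
python3 st.py
```

```text
11.75 P [ 0.5404 -0.1573  0.0876] F [-9.3  1.1  3.3] w 0.0087 qd [ 0.     0.     0.001  0.002 -0.002  0.001]
ypr [-0.174   0.0307  0.0071] to go: normal mm [ 1.8 -0.7] underside z 54.1
```

>>> move_arm([
  [[1, -1, 0], 0, 5],
  [[2, -1, 0], 0, 5],
  [[3, -1, 0], 0, 5],
  [[4, -1, 0], 0, 5],
  [[5, -1, 0], 0, 5],
  [[5, -1, 0], 0, 5],
])

```text
clock: 12.25
position: [0.5409, -0.1573, 0.0863]
ee_rot: [0.537, -0.445, 0.546, 0.464]
contact_force: [-11.4, 3.3, 19.1]
width: 0.0089
```

```bash
python3 st.py; python3 - <<'E'
from fit import *
im=viewer.get_image("side"); b=cv2.resize(im[140:285,270:420],None,fx=4.1,fy=4.1,interpolation=cv2.INTER_CUBIC)
cv2.imwrite("pics/side6.png",b[:,:,::-1])
E
```

```text
12.25 P [ 0.5409 -0.1573  0.0863] F [-11.4   3.3  19.1] w 0.0089 qd [ 0.    -0.002  0.001  0.001 -0.002  0.002]
ypr [-0.1742  0.0295  0.0066] to go: normal mm [ 1.3 -0.7] underside z 52.9
```

View pics/side6.png

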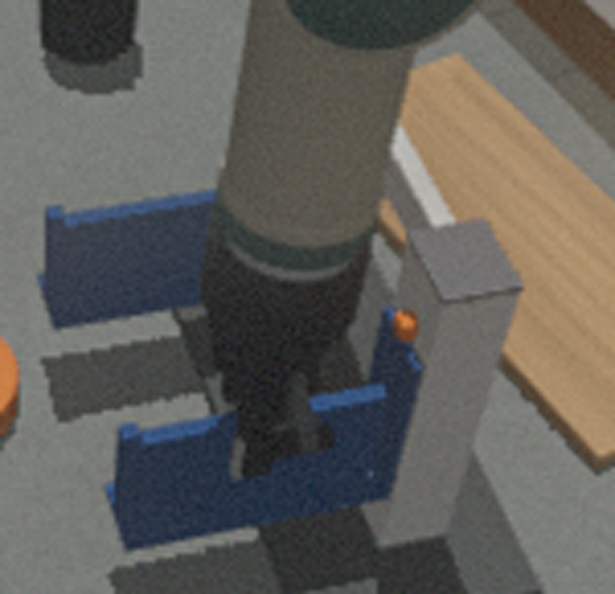

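The catch (orange, crop px (403,325)) is out above the back plate, and the downward stop shows 19 N. Relaxing the press, then opening.

>>> move_arm([
  [[2, 0, 0], 0, 5],
  [[2, 0, 0], 0, 5],
  [[0, 0, 0], 0, 5],
  [[0, 1, 0], 0, 5],
])

```text
clock: 12.63
position: [0.5409, -0.1575, 0.087]
ee_rot: [0.537, -0.446, 0.546, 0.463]
contact_force: [-1.5, 0.8, -1.3]
width: 0.0088
```

>>> move_arm([
  [[0, 0, 0], 0, 40],
  [[0, 0, 0], 0, 85],
  [[0, 0, 0], 0, 85],
  [[0, 0, 0], 0, 85],
  [[0, 0, 0], 0, 85],
  [[0, 0, 0], 0, 85],
  [[0, 0, 0], 0, 85],
  [[0, 0, 0], 0, 85],
])

```text
clock: 13.3
position: [0.541, -0.1575, 0.0869]
ee_rot: [0.537, -0.446, 0.546, 0.463]
contact_force: [-0.1, 0.2, 0.2]
width: 0.0848
```

```bash
python3 st.py
```

```text
13.3 P [ 0.541  -0.1575  0.0869] F [-0.1  0.2  0.2] w 0.0848 qd [ 0.     0.001  0.001  0.001  0.001 -0.   ]
ypr [-0.1743  0.0269  0.0062] to go: normal mm [ 1.2 -0.5] underside z 53.8
```

>>> move_arm([
  [[-8, 0, 0], 0, 85],
  [[-22, 0, 0], 0, 85],
  [[-42, 2, 0], 0, 85],
  [[-66, 4, 0], 0, 85],
  [[-95, 10, 0], 0, 85],
  [[-125, 25, 0], 0, 85],
  [[-155, 50, 0], 0, 85],
  [[-180, 80, 0], 0, 85],
])

```text
clock: 13.97
position: [0.4674, -0.1459, 0.2715]
ee_rot: [0.538, -0.447, 0.545, 0.462]
contact_force: [-0.4, -0.0, 0.1]
width: 0.085
```

>>> move_arm([
  [[-20, 35, 0], 0, 85],
  [[-40, 70, 0], 0, 85],
  [[-50, 100, 0], 0, 85],
  [[-50, 120, 0], 0, 85],
  [[-50, 130, 0], 0, 85],
  [[-50, 130, 0], 0, 85],
])

```text
clock: 14.47
position: [0.3388, -0.1233, 0.3254]
ee_rot: [0.538, -0.447, 0.545, 0.462]
contact_force: [0.2, 0.9, -0.5]
width: 0.085
```

```bash
python3 st.py; python3 - <<'E'
from fit import *
V={n:(viewer.get_calibration(n),viewer.get_image(n)) for n in ["side","top"]}
for n in V: cv2.imwrite(f"pics/{n}7.png",V[n][1][:,:,::-1])
b=cv2.resize(V["side"][1][140:285,265:415],None,fx=4.1,fy=4.1,interpolation=cv2.INTER_CUBIC); cv2.imwrite("pics/side7c.png",b[:,:,::-1])
E
```

```text
14.47 P [ 0.3388 -0.1233  0.3254] F [ 0.2  0.9 -0.5] w 0.085 qd [ 0.014  0.058 -0.029  0.013 -0.046  0.012]
ypr [-0.1747  0.0225  0.0049] to go: normal mm [206.    1.1] underside z 292.6
```

View pics/side7c.png

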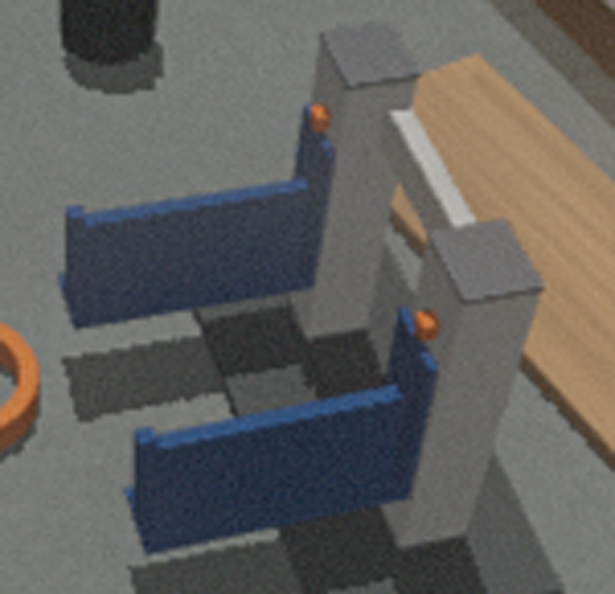

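View pics/top7.png

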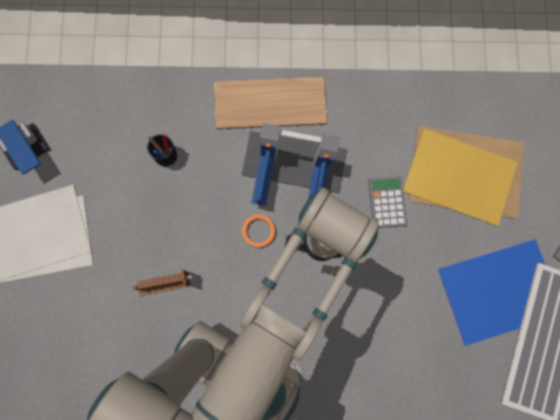

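View pics/side7.png

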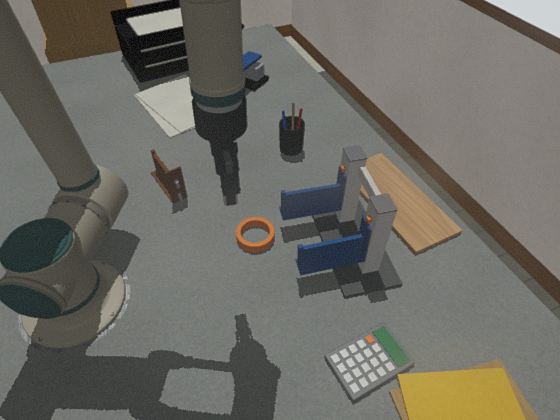

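```bash
python3 - <<'E'
from fit import *
c=viewer.get_calibration("side"); im=viewer.get_image("side"); a=-.175
sig=np.array([.003,.003,.004,.02,.02,.01])
for nm,p0,bx in (("fitted",[.6478,-.0135,.055,a,0,0],(272,155,352,225)),("placed",[.6198,-.171,.055,a,0,0],(288,205,376,282))):
    m=bl(im,bx,1.2); k=boxmask(bx)
    o=(im[...,0].astype(float)>1.4*im[...,2])&(k>0); k=k*(1-cv2.dilate(o.astype(np.uint8),np.ones((3,3))))
    q,f,_=fit6([(c,m,k,False)],np.array(p0),BR,sig,4); print(nm,np.round(q,4),round(f,3))
im2=cv2.imread("pics/side7.png"); 
E
python3 st.py
```

```text
fitted [ 0.6483 -0.0133  0.055  -0.1808  0.0027  0.0037] 0.331
placed [ 0.6201 -0.1697  0.0541 -0.1733 -0.0167  0.0058] 0.236
14.62 P [ 0.3415 -0.1242  0.3243] F [-0.  -0.4 -0.5] w 0.0847 qd [ 0.003  0.019 -0.004 -0.001  0.002 -0.002]
ypr [-0.1739  0.0234  0.0057] to go: normal mm [203.3   1.5] underside z 291.5
```

>>> move_arm([
  [[0, 0, 0], 0, 85],
  [[0, 0, 0], 0, 85],
  [[0, 0, 0], 0, 85],
  [[0, 0, 0], 0, 85],
])

```text
clock: 14.95
position: [0.342, -0.1243, 0.3239]
ee_rot: [0.538, -0.447, 0.545, 0.463]
contact_force: [-0.1, 0.4, -0.1]
width: 0.085
```

```bash
python3 - <<'E'
from h import *
b=viewer.get_image("side"); cv2.imwrite("pics/side8c.png",cv2.resize(b[150:240,325:405],None,fx=6.5,fy=6.5,interpolation=cv2.INTER_CUBIC)[:,:,::-1])
E
```

```text
(no output)
```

View pics/side8c.png

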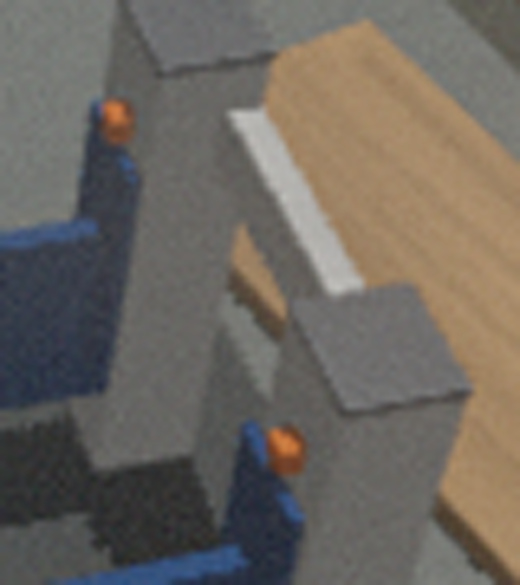

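```bash
python3 -c "
from rig import manip
print(manip.sign_off())"
```

```text
the job is handed in; nothing more can be done
None
```

I hooked the loose blue bracket into the empty (right-hand) post, pressed it down to its stop and let go. I then withdrew the arm and handed the job in at about 15 s on the robot's clock.

- **Seating:** going in, the push rose to 13 N as the plate met the post. The downward press ended in a firm stop at about 19 N, with the tool at 86 mm, the height expected for fully home.
- **Catch:** the side view shows the orange catch sprung out over the back plate.
- **Level with its neighbour:** the side-view fit puts the undersides at 54.1 mm (placed) and 55.0 mm (fitted). That fit is rough because the brackets were in shadow.
- **Bystanders:** the tape roll, pen cup, calculator and brown look-alike show no visible movement in the final pictures. I compared them by eye and did not measure them.
- **Not a perfect match:** the placed bracket appears to droop about 1° at the nose, which leaves its plate top about 2 mm off the post. That fits the roughly 2 mm of play in its hooks, and I did not correct it. The gripper was also tilted by 1 to 2° during insertion, without any jam.

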